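# Make up two heel repair kits

### The arm

A 6-joint arm with a two-finger parallel gripper is mounted at the origin on a cart in front of the work surface, level with it; the furniture and walls round the work are solid. World frame = base frame: x ahead of the robot, y to its left, z up, the work surface at z = 0. Lengths are in mm, angles in rad, forces in N, time in s.
With the tool pointing down it reaches from about 350 to 975 mm from the base axis. Payload 7.1 kg.
Tool frame: the origin (TCP) lies midway between the tips of the shut fingers; the grasp point (between the pads) lies 19 mm behind it (ctrl.grasp_offset is the distance from the TCP to the grasp point, in mm); z points along the fingers, y is the line along which they close (so a half turn about z gives the same grasp; the last joint's range is limited). The gripper opens to 88 mm and grips with 3 to 60 N. Pads are 20 mm wide; open, the fingers measure 115 mm over their backs; the gripper's body (75 mm by 178 mm) begins 61 mm behind the grasp point.
Start: joints at [-1.145, 0.423, 1.63, -0, 1.089, -0.019], TCP at [268.938, -564.161, 222.675] pointing down, gripper open.
Joint ranges: [-3, 3], [-0.9, 2.11], [0.09, 2.58], [-1.31, 4.45], [0.11, 2.69], [-2.54, 2.54]. Speed limits (rad/s): [2.39, 2.39, 3.01, 3.14, 3.14, 3.14].

### API

Orientations are given as a rotation vector (axis times angle).
In Python, from workcell import sensors, viewer, ctrl gives the robot as it stands. The module is installed in compiled form; this text tells all that it offers.
- The arm moves only by the shell command python3 -m handwheel 'ROWS'. ROWS is JSON, a list of rows, each a list of 7 numbers: the shift along the tool's x, y, z in mm, then the turn, a rotation vector about the tool's x, y, z in rad, then the closure, from 0 (fully open) to 1 (shut). In form: [[x, y, z, rx, ry, rz, jaw], ...]. A call has 1 to 10 rows; each row shifts and turns the commanded pose from where the row before left it, along the tool's axes as they then stand; what a row does not reach is not made up. A row lasts 1/8 s, in which the tool goes at most 62.5 mm and 10.7 degrees, less where a joint would pass 70% of its speed; a pose out of reach is approached as far as the arm can. A call is refused whole if a number of a shift passes 62.5 or a number of a turn 0.188, either way. A call with a gripper value outside its range is refused whole. The fingers move at their own pace and stop on an object; the grip force is fixed at half the most. Time passes only in rows, so rows that do not move let the fingers close. It gives the time, the measured TCP pose, the force, the opening and the grip force at its end, in the units of the state.
- sensors.get_obs(): the state, without advancing time (a new reading comes with each control period).
- viewer.get_image(name): name is "scene" or "top"; returns a dict with "frame" (384x512x3 uint8, blue, green, red), "fov_y" (degrees; the focal length in pixels is half the picture's height over the tangent of half this angle, whatever the lens; pixels are square), "cx", "cy" (the principal point, pixels), "distortion" ([k1, k2, p1, p2, k3] as OpenCV has them; the pictures are not rectified), "R" (3x3) and "t" (3): a world point X has camera coordinates R X + t. Camera axes: x right, y down, z forward; pixel columns grow to the right and rows downward; lengths in mm; the calibration is good to about 2 mm. A picture is of the moment at which its call begins. There is no depth.
- ctrl.close_job(): hands the job in; it is judged then, once.
The state is a dict: "t": time; "qpos": joint angles; "qvel": joint speeds; "joint_torque": joint torques, N m; "ee_pos": TCP position; "orientation": TCP orientation; "ft_force": force on the tool from outside, world axes, zero at the start; "moment": the same for the moment, N m; "width": finger opening in mm; "grasp_force": force on a finger pad.
Only numpy, scipy, OpenCV 4.12 (cv2) and the standard library are available. Lean on these libraries where they do the work, as an engineer would, in place of code of your own. Each camera call takes 0.05 s, during which the arm holds its last target. There are 200 camera calls.

### The job

Make up two heel repair kits in the trays. Blue tray: the darkest heel lift flat in the large bay and the spool of blue thread standing upright in the small bay. Orange tray: the palest heel lift flat in the large bay with the yellow block of wax laid flat on the middle of it, and the spool of brown thread standing upright in the small bay. The medium-brown heel lift is not needed: leave it where it lies.

Things in the scene. Friction and masses are not known exactly. Their poses are not given: they have to be found in the camera images.
- blue_tray: open blue tray fixed to the bench, 100 (x) by 192 (y) by 18 mm high; walls 4 mm thick, floor 4 mm thick. A cross wall, as high, at y +30 mm parts a small spool bay (inside 92 mm in x, 60 in y, centre at y +62 mm) from a large lift bay (inside 92 in x, 120 in y, centre at y -32 mm). Origin: centre of its underside; x roughly away from the robot, y roughly to its left, z up
- orange_tray: open orange tray fixed to the bench, 100 (x) by 192 (y) by 18 mm high; walls 4 mm thick, floor 4 mm thick. A cross wall, as high, at y +30 mm parts a small spool bay (inside 92 mm in x, 60 in y, centre at y +62 mm) from a large lift bay (inside 92 in x, 120 in y, centre at y -32 mm). Origin: centre of its underside; x roughly away from the robot, y roughly to its left, z up
- dark_lift: very dark brown (darkest of three) heel lift, a flat D-shaped leather plate, 65 mm along its x, 67 along its y, 10 thick, 30 g. Origin: centre of the underside; z up, y roughly to the robot's left. Grip across its y with the fingertips at the bench; the lift bay has finger room when lift y lies along tray y
- pale_lift: pale tan (palest of three) heel lift, a flat D-shaped leather plate, 65 mm along its x, 69 along its y, 10 thick, 30 g. Origin: centre of the underside; z up, y roughly to the robot's left. Grip across its y with the fingertips at the bench; the lift bay has finger room when lift y lies along tray y
- brown_lift: medium-brown heel lift, a flat D-shaped leather plate, 65 mm along its x, 68 along its y, 10 thick, 30 g. Origin: centre of the underside; z up, y roughly to the robot's left. Grip across its y with the fingertips at the bench; the lift bay has finger room when lift y lies along tray y. Spare: it stays where it is
- blue_spool: wooden spool of blue thread, a round label of that colour on its top end, standing upright, 50 mm high; end flanges 40 mm in diameter and 8 mm thick, waist between them 22 mm; 45 g. Origin: centre of the underside, z up its axis. Grip across the top flange (42 to 50 mm above the underside), which stays above the tray walls
- brown_spool: wooden spool of dark brown thread, a round label of that colour on its top end, standing upright, 50 mm high; end flanges 40 mm in diameter and 8 mm thick, waist between them 22 mm; 45 g. Origin: centre of the underside, z up its axis. Grip across the top flange (42 to 50 mm above the underside), which stays above the tray walls
- wax_block: yellow block of thread wax lying flat, 34 mm (its x) by 52 mm (its y), 20 mm high, 35 g. Origin: centre of the underside, z up, y roughly to the robot's left. Lies on the bench with room for fingers at its two y ends (grip 52 mm wide)
Mind the look-alikes: they are no part of the job. Leave any purple look-alike of the blue_spool alone.

How it is judged:
By the outcome, as a careful person would: the job done as asked, in the order asked, and still so for the second after the job is handed in, with the robot touching nothing.
It also fails if it takes over 104 s, if anything falls off the work surface, if the arm or the gripper's body presses on something with over 40 N, if the wrist force passes 120 N, or if a joint passes its speed limit or range.

## Working session

There is one attempt and no reset: what is moved stays moved. The work goes in short steps, Python scripts to look and compute and a shell command to move; the robot and the scene stay as the last step left them, time stands still between calls to the robot, and variables do not carry over. Pictures are saved under pics/ and viewed, at most 14 in all, crops included, and the job is handed in when it is done.

```bash
mkdir -p pics; cat > h.py <<'E'
import cv2, numpy as np
from workcell import sensors, viewer, ctrl
def snap(name,fn):
    im=viewer.get_image(name); cv2.imwrite(f'pics/{fn}.png',im['frame']); np.save(f'pics/{fn}.npy',im,allow_pickle=True); return im
def load(fn): return np.load(f'pics/{fn}.npy',allow_pickle=True).item()
def K(im):
    f=im['frame'].shape[0]/2/np.tan(np.radians(im['fov_y'])/2)
    return np.array([[f,0,im['cx']],[0,f,im['cy']],[0,0,1.]])
def world(im,px,z):
    p=cv2.undistortPoints(np.array(px,float).reshape(-1,1,2),K(im),np.array(im['distortion'],float)).reshape(-1,2)
    R=np.array(im['R']);t=np.array(im['t']);c=-R.T@t
    d=np.c_[p,np.ones(len(p))]@R
    return c+d*((z-c[2])/d[:,2])[:,None]
def proj(im,X):
    return cv2.projectPoints(np.array(X,float).reshape(-1,1,3),cv2.Rodrigues(np.array(im['R'],float))[0],np.array(im['t'],float),K(im),np.array(im['distortion'],float))[0].reshape(-1,2)
E
python3 - <<'E'
from h import *
for n in('top','scene'):
    im=snap(n,n+'0'); print(n,im['fov_y'],np.array(im['R']).round(2).tolist(),(-np.array(im['R']).T@im['t']).round())
o=sensors.get_obs(); print(o)
for n in('top','scene'):
    cv2.imwrite(f'pics/{n}0b.png',cv2.resize(cv2.imread(f'pics/{n}0.png'),(800,600),interpolation=cv2.INTER_CUBIC))
E
```

```text
top 50.08419350442174 [[-0.14, -0.99, -0.0], [-0.97, 0.14, -0.2], [0.2, -0.03, -0.98]] [ 321.  -57. 1008.]
scene 43.172815859964786 [[0.89, -0.45, -0.02], [-0.23, -0.42, -0.87], [0.38, 0.79, -0.48]] [   30. -1100.   685.]
{'t': 0.1, 'qpos': array([-1.14502833e+00,  4.23773517e-01,  1.63058495e+00, -2.16540066e-05,
        1.08856501e+00, -1.89822593e-02]), 'qvel': array([ 4.43665865e-04, -2.85752669e-03, -8.85673427e-04,  1.98690397e-04,
        2.07849047e-04, -9.68238108e-05]), 'joint_torque': array([-1.12149448e-04, -5.45613849e+01, -2.74324179e+01,  6.44989195e-02,
        1.87809271e-02, -3.17192553e-05]), 'ee_pos': array([ 268.72511133, -563.7488926 ,  221.98498295]), 'orientation': array([-3.06296422e+00, -6.92597271e-01,  4.51574812e-04]), 'ft_force': array([-0.70297753,  0.17723642,  0.39982432]), 'moment': array([-0.01565872,  0.04102779, -0.03441058]), 'grasp_force': 0.0, 'width': 87.67042812889379}
```

View pics/top0b.png

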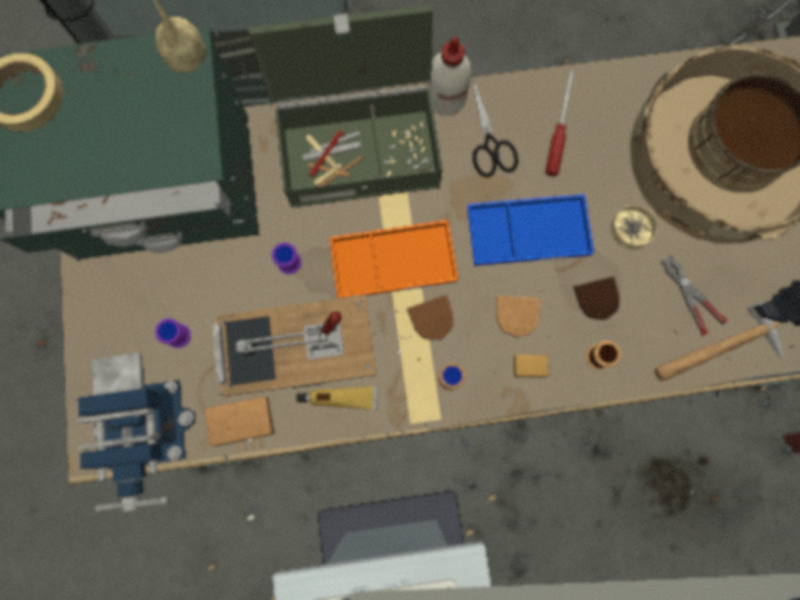

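View pics/scene0b.png

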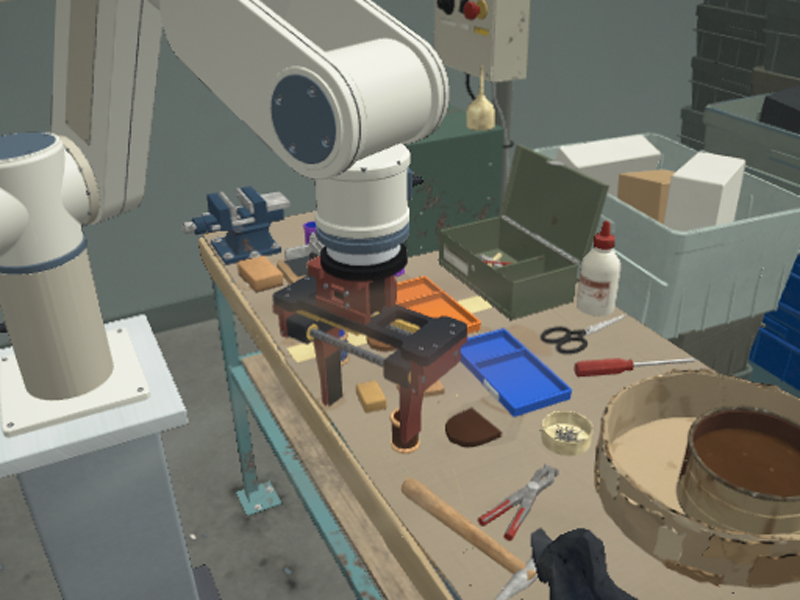

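The top view shows the trays (orange around 393,260; blue around 530,230), the three lifts (432,318; 518,315; 598,298), the wax (531,366) and four spools. I'll enlarge to tell them apart.

```bash
python3 - <<'E'
from h import *
a=cv2.imread('pics/top0.png')
def crop(x0,y0,x1,y1,s,fn): cv2.imwrite(f'pics/{fn}.png',cv2.resize(a[y0:y1,x0:x1],None,fx=s,fy=s,interpolation=cv2.INTER_CUBIC))
crop(250,120,410,240,5,'c1'); crop(90,140,310,260,3.6,'c2')
im=load('top0'); print(proj(im,[[269,-564,222]]))
E
```

```text
[[524.71328372 269.0114916 ]]
```

View pics/c1.png

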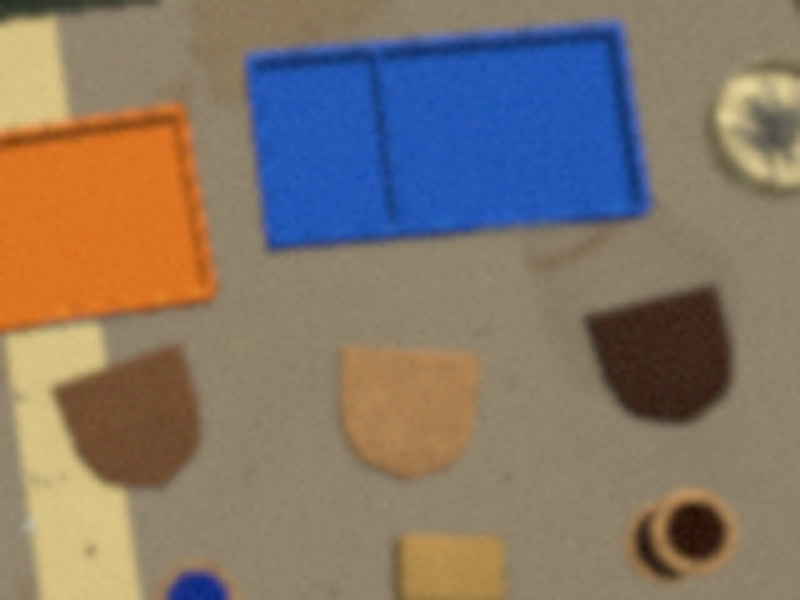

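View pics/c2.png

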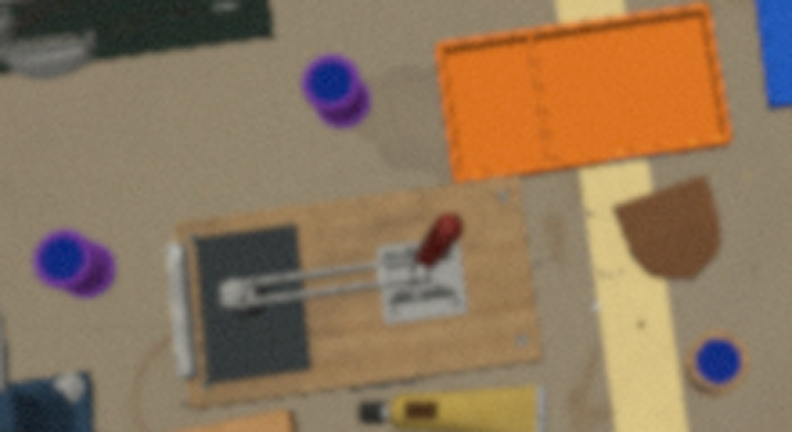

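Both spools with purple bodies are look-alikes, and the wooden-flanged one (c2 718,362) is the blue spool. The flat edges of the D lifts face away from the robot. Next I'll measure the poses.

```bash
cat > meas.py <<'E'
from h import *
im=load('top0'); A=im['frame']; hsv=cv2.cvtColor(A,cv2.COLOR_BGR2HSV)
c1=lambda P:[(250+(x+.5)/5-.5,120+(y+.5)/5-.5) for x,y in P]
c2=lambda P:[(90+(x+.5)/3.6-.5,140+(y+.5)/3.6-.5) for x,y in P]
def tray(px):
    w=world(im,px,18)[:,:2]; FL,FR,NR,NL=w  # far-left, far-right, near-right, near-left
    y=(FL+NL-FR-NR)/2; x=(FL+FR-NL-NR)/2
    yaw=np.arctan2(-y[0],y[1]); return w.mean(0),np.degrees(yaw),np.degrees(np.arctan2(x[1],x[0])),np.linalg.norm(y),np.linalg.norm(x)
R={}
for n,p in(('blue_tray',c1([(247,55),(622,22),(650,213),(268,248)])),('orange_tray',c2([(437,40),(708,5),(732,142),(455,182)]))):
    c,yaw,yx,ly,lx=tray(p); print(n,c.round(1),'yaw',round(yaw,1),round(yx,1),'size',ly.round(),lx.round())
def blob(seed,box,z,tol=22):
    x0,y0,x1,y1=box; L=A.astype(int); s=L[seed[1]-2:seed[1]+3,seed[0]-2:seed[0]+3].reshape(-1,3).mean(0)
    m=(np.abs(cv2.GaussianBlur(A,(3,3),0).astype(int)-s).max(2)<tol).astype(np.uint8); mm=np.zeros_like(m); mm[y0:y1,x0:x1]=m[y0:y1,x0:x1]
    n,lab=cv2.connectedComponents(mm); mk=(lab==lab[seed[1],seed[0]]).astype(np.uint8)
    c=max(cv2.findContours(mk,cv2.RETR_EXTERNAL,cv2.CHAIN_APPROX_NONE)[0],key=cv2.contourArea)
    return world(im,c.reshape(-1,2),z)[:,:2]
for n,seed,e in(('brown',(277,205),[(54,386),(180,346)]),('pale',(332,203),[(342,346),(478,354)]),('dark',(383,190),[(586,318),(716,287)])):
    w=blob(seed,(255,170,400,230),10); L,Rr=world(im,c1(e),10)[:,:2]; d=L-Rr; yaw=np.arctan2(-d[0],d[1])
    ex=np.array([np.cos(yaw),np.sin(yaw)]);ey=np.array([-ex[1],ex[0]]);u=w@ex;v=w@ey
    c=ex*(u.max()+u.min())/2+ey*(v.max()+v.min())/2
    print(n,c.round(1),'yaw',np.degrees(yaw).round(1),'ext',np.ptp(u).round(1),np.ptp(v).round(1),'edge',np.linalg.norm(d).round(1),'edgecentre-32.5',((L+Rr)/2-32.5*ex).round(1),'rect',cv2.minAreaRect(w.astype(np.float32)))
w=blob((340,233),(320,220,360,245),20); print('wax',cv2.minAreaRect(w.astype(np.float32)))
w=blob((289,240),(275,225,300,255),50,40); print('blue',cv2.minEnclosingCircle(w.astype(np.float32)))
w=world(im,c1([(693,533)]),50); print('brownspool',w)
print('blue by hand',world(im,c2([(718,362)]),50))
E
python3 meas.py
```

```text
blue_tray [ 619.  -310.2] yaw -2.6 -3.4 size 193.0 102.0
orange_tray [601.1 -85. ] yaw 0.0 0.4 size 192.0 102.0
brown [ 494.9 -133.1] yaw 9.9 ext 62.7 63.0 edge 66.0 edgecentre-32.5 [ 493.1 -133.6] rect ((494.65447998046875, -134.48431396484375), (61.819190979003906, 62.95905303955078), 13.271712303161621)
pale [ 483.8 -268.8] yaw -11.5 ext 64.3 70.0 edge 67.7 edgecentre-32.5 [ 481.  -267.1] rect ((483.61676025390625, -268.05999755859375), (70.44463348388672, 63.57612609863281), 76.64859771728516)
dark [ 489.6 -399.2] yaw 5.5 ext 59.2 63.9 edge 68.1 edgecentre-32.5 [ 487.6 -400.7] rect ((489.4533996582031, -399.4365539550781), (58.90399169921875, 63.84745407104492), 6.163885593414307)
wax ((402.4239501953125, -273.859619140625), (46.75611114501953, 28.9986515045166), 81.93891143798828)
blue ((400.66168212890625, -145.3942413330078), 11.898395538330078)
brownspool [[ 399.93882484 -381.10432693   50.        ]]
blue by hand [[ 400.16353805 -145.49881347   50.        ]]
```

```bash
cat > go.py <<'E'
import sys
from h import *
from scipy.spatial.transform import Rotation as Ro
o=sensors.get_obs(); P=o['ee_pos']; R=Ro.from_rotvec(o['orientation'])
x,y,z,yaw=map(float,sys.argv[1:5])
T=Ro.from_euler('z',yaw,degrees=True)*Ro.from_euler('x',180,degrees=True)
print('pos',P.round(1),'w',round(o['width'],1),'t',round(o['t'],2),'turn',(R.inv()*T).as_rotvec().round(3),'shift after turn',T.inv().apply(np.array([x,y,z])-P).round(1))
E
python3 go.py 488.5 -399.7 100 5.8
```

```text
pos [ 268.7 -563.7  222. ] w 87.7 t 0.1 turn [-0.001  0.     0.344] shift after turn [ 235.2 -141.   122. ]
```

```bash
python3 -m handwheel '[[0,0,0,0,0,0.172,0],[0,0,0,0,0,0.172,0],[40,-24,10,0,0,0,0],[40,-24,10,0,0,0,0],[40,-24,20,0,0,0,0],[40,-24,20,0,0,0,0],[40,-24,30,0,0,0,0],[35,-21,32,0,0,0,0],[0,0,0,0,0,0,0],[0,0,0,0,0,0,0]]'; python3 go.py 488.5 -399.7 3 5.8; python3 -c "
from h import *
snap('scene','s1')
a=snap('top','t1')['frame'][110:260,230:430]
cv2.imwrite('pics/t1c.png',cv2.resize(a,(800,600),interpolation=cv2.INTER_CUBIC))"
```

```text
t: 1.35
ee_pos: [488.3, -400.4, 100.7]
orientation: [-3.138, -0.159, 0.001]
ft_force: [-0.5, -0.2, 0.8]
width: 87.7
grasp_force: 0.0
pos [ 488.3 -400.4  100.7] w 87.7 t 1.35 turn [-0.  0.  0.] shift after turn [ 0.3 -0.7 97.7]
```

View pics/t1c.png

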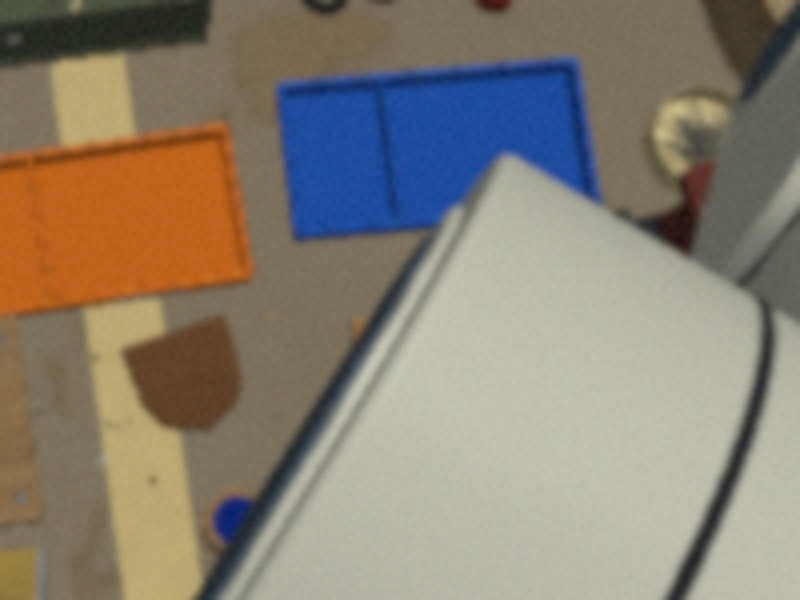

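The arm covers the dark lift in the top view, as expected, and the trays are unchanged. The moves are accurate, so I'll descend, grip and raise.

```bash
python3 -m handwheel '[[0,0,40,0,0,0,0],[0,0,30,0,0,0,0],[0,0,20,0,0,0,0],[0,0,7.5,0,0,0,0],[0,0,0,0,0,0,0],[0,0,0,0,0,0,0.5],[0,0,0,0,0,0,0.5],[0,0,0,0,0,0,0.5],[0,0,0,0,0,0,0.5],[0,0,0,0,0,0,0.5]]'; python3 -m handwheel '[[0,0,0,0,0,0,0.5],[0,0,0,0,0,0,0.5]]';  python3 go.py 617.3 -342.2 70 -3
```

```text
t: 2.7
ee_pos: [489.0, -400.5, 3.9]
orientation: [3.137, 0.158, 0.001]
ft_force: [-0.6, 0.8, 5.0]
width: 64.2
grasp_force: 30.0
t: 2.95
ee_pos: [489.0, -400.6, 3.9]
orientation: [3.137, 0.158, 0.001]
ft_force: [-0.3, 0.4, 5.9]
width: 63.9
grasp_force: 30.0
pos [ 489.  -400.6    3.9] w 63.9 t 2.95 turn [ 0.001 -0.001  0.153] shift after turn [125.1 -65.  -66.1]
```

```bash
python3 -m handwheel '[[0,0,-15,0,0,0,0.5],[0,0,-25,0,0,0,0.5],[0,0,-26,0,0,0,0.5],[0,0,0,0,0,0.153,0.5],[30,-16,0,0,0,0,0.5],[35,-18,0,0,0,0,0.5],[35,-18,0,0,0,0,0.5],[25,-13,0,0,0,0,0.5],[0,0,0,0,0,0,0.5],[0,0,0,0,0,0,0.5]]';  python3 go.py 617.3 -342.2 8 -3; python3 -c "
from h import *
a=snap('scene','s2')['frame']
p=proj(load('s2'),[[617,-342,20]])[0].astype(int);print(p)
a=a[p[1]-110:p[1]+70,max(p[0]-120,0):p[0]+120]
cv2.imwrite('pics/s2c.png',cv2.resize(a,(800,600),interpolation=cv2.INTER_CUBIC))"
```

```text
t: 4.2
ee_pos: [615.9, -341.9, 69.3]
orientation: [-3.14, 0.082, 0.001]
ft_force: [0.2, -0.5, -0.6]
width: 63.5
grasp_force: 30.0
pos [ 615.9 -341.9   69.3] w 63.5 t 4.2 turn [-0.     0.001  0.   ] shift after turn [ 1.5  0.2 61.3]
[331 239]
```

View pics/s2c.png

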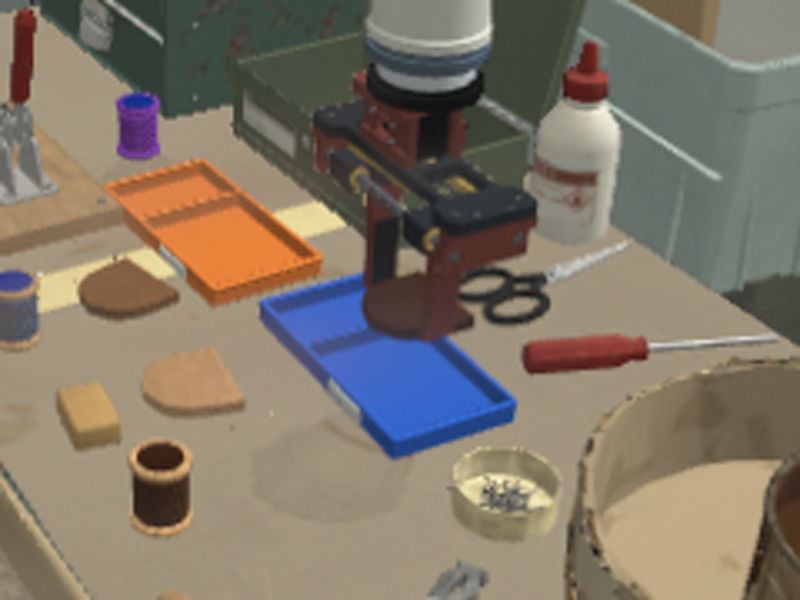

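The lift is held level above the blue tray's large bay. Lower, release narrowly and rise.

```bash
python3 -m handwheel '[[1.5,0,20,0,0,0,0.5],[0,0,25,0,0,0,0.5],[0,0,12,0,0,0,0.5],[0,0,4.5,0,0,0,0.5],[0,0,0,0,0,0,0.5],[0,0,0,0,0,0,0.14],[0,0,0,0,0,0,0.14],[0,0,0,0,0,0,0.14],[0,0,0,0,0,0,0.14],[0,0,0,0,0,0,0.14]]'; python3 -m handwheel '[[0,0,-15,0,0,0,0.14],[0,0,-30,0,0,0,0.14],[0,0,-40,0,0,0,0],[0,0,0,0,0,0,0]]';  python3 go.py 400.4 -145.5 100 0
```

```text
t: 5.5
ee_pos: [618.3, -341.9, 7.7]
orientation: [-3.141, 0.082, -0.0]
ft_force: [0.4, -0.1, -0.5]
width: 75.7
grasp_force: 0.0
t: 6.0
ee_pos: [620.8, -343.4, 97.7]
orientation: [3.137, -0.082, 0.011]
ft_force: [0.1, 0.1, -0.4]
width: 87.5
grasp_force: 0.0
pos [ 620.8 -343.4   97.7] w 87.5 t 6.0 turn [ 0.004 -0.007 -0.052] shift after turn [-220.4 -197.9   -2.3]
```

```bash
python3 -m handwheel '[[0,0,0,0,0,-0.052,0],[-36,-33,0,0,0,0,0],[-37,-33,0,0,0,0,0],[-37,-33,0,0,0,0,0],[-37,-33,0,0,0,0,0],[-37,-33,0,0,0,0,0],[-36,-33,0,0,0,0,0],[0,0,0,0,0,0,0],[0,0,0,0,0,0,0],[0,0,0,0,0,0,0]]';  python3 go.py 400.4 -145.5 28 0; python3 -c "
from h import *
a=snap('scene','s3')['frame']
p=proj(load('s3'),[[520,-250,20]])[0].astype(int);print(p)
a=a[p[1]-90:p[1]+90,max(p[0]-120,0):p[0]+120]
cv2.imwrite('pics/s3c.png',cv2.resize(a,(800,600),interpolation=cv2.INTER_CUBIC))"
```

```text
t: 7.25
ee_pos: [399.7, -144.7, 92.9]
orientation: [3.141, -0.001, 0.002]
ft_force: [0.1, -0.2, -0.5]
width: 87.8
grasp_force: 0.0
pos [ 399.7 -144.7   92.9] w 87.8 t 7.25 turn [ 0.001 -0.001 -0.001] shift after turn [ 0.7  0.8 64.9]
[276 231]
```

View pics/s3c.png

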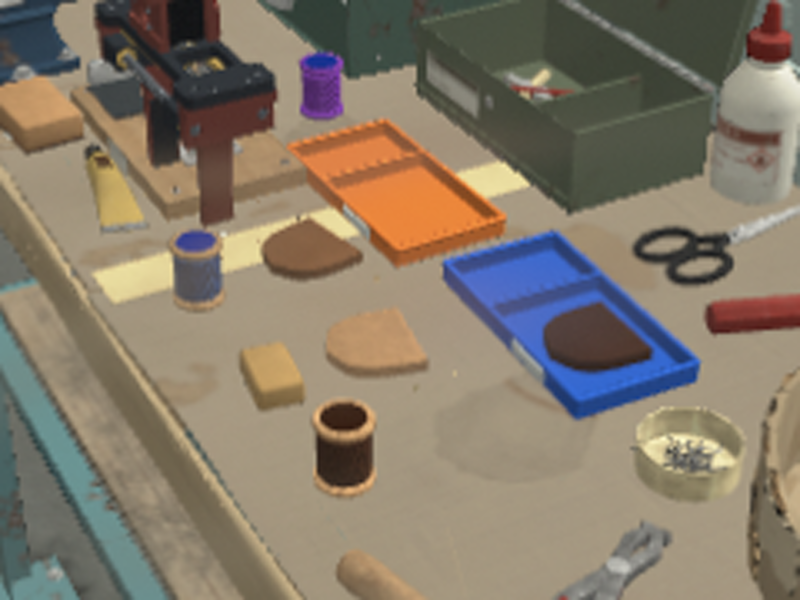

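The dark lift lies flat in the blue tray's bay (598,335). Now descend on the blue spool.

```bash
python3 -m handwheel '[[0.7,0.8,20,0,0,0,0],[0,0,25,0,0,0,0],[0,0,15,0,0,0,0],[0,0,5,0,0,0,0],[0,0,0,0,0,0,0],[0,0,0,0,0,0,0.3],[0,0,0,0,0,0,0.6],[0,0,0,0,0,0,0.7],[0,0,0,0,0,0,0.7],[0,0,0,0,0,0,0.7]]'; python3 -m handwheel '[[0,0,0,0,0,0,0.7],[0,0,0,0,0,0,0.7],[0,0,0,0,0,0,0.7],[0,0,0,0,0,0,0.7]]';  python3 go.py 622.2 -248.3 100 -3; python3 go.py 400 -145 28 0
```

```text
t: 8.55
ee_pos: [399.1, -144.7, 27.7]
orientation: [3.142, -0.0, 0.0]
ft_force: [0.5, -0.2, 1.1]
width: 41.9
grasp_force: 0.1
t: 9.05
ee_pos: [399.1, -144.7, 27.7]
orientation: [3.142, -0.0, 0.0]
ft_force: [-0.2, -1.3, 1.1]
width: 36.4
grasp_force: 30.0
pos [ 399.1 -144.7   27.7] w 36.4 t 9.05 turn [ 0.    -0.     0.052] shift after turn [228.2  91.8 -72.3]
pos [ 399.1 -144.7   27.7] w 36.4 t 9.05 turn [ 0. -0. -0.] shift after turn [ 0.9  0.3 -0.3]
```

```bash
python3 -m handwheel '[[0,0,-20,0,0,0,0.7],[0,0,-30,0,0,0,0.7],[0,0,-22,0,0,0,0.7],[0,0,0,0,0,0.052,0.7],[25,10,0,0,0,0,0.7],[40,16,0,0,0,0,0.7],[40,16,0,0,0,0,0.7],[40,16,0,0,0,0,0.7],[40,16,0,0,0,0,0.7],[30,13,0,0,0,0,0.7]]'; python3 -m handwheel '[[13,5,0,0,0,0,0.7],[0,0,0,0,0,0,0.7],[0,0,0,0,0,0,0.7]]';  python3 go.py 622.2 -248.3 32 -3; python3 -c "
from h import *
a=snap('scene','s4')['frame']
p=proj(load('s4'),[[610,-270,20]])[0].astype(int);print(p)
a=a[p[1]-90:p[1]+75,p[0]-110:p[0]+110]
cv2.imwrite('pics/s4c.png',cv2.resize(a,(800,600),interpolation=cv2.INTER_CUBIC))"
```

```text
t: 10.3
ee_pos: [610.4, -243.3, 99.3]
orientation: [-3.14, 0.082, 0.0]
ft_force: [0.2, 0.1, -0.2]
width: 36.3
grasp_force: 30.0
t: 10.68
ee_pos: [620.5, -247.7, 99.3]
orientation: [-3.14, 0.082, 0.003]
ft_force: [-0.4, 0.3, -0.2]
width: 36.1
grasp_force: 30.0
pos [ 620.5 -247.7   99.3] w 36.1 t 10.68 turn [-0.001  0.002  0.   ] shift after turn [ 1.8  0.5 67.3]
[312 225]
```

View pics/s4c.png

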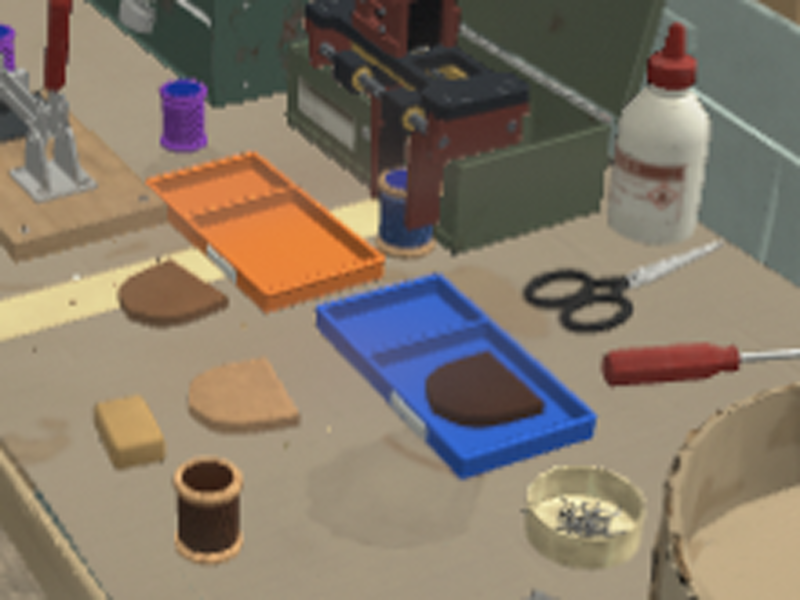

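The spool is held upright (408,210). The bay is clear, so I'll lower it, release and rise.

```bash
python3 -m handwheel '[[1,0.5,25,0,0,0,0.7],[0,0,25,0,0,0,0.7],[0,0,12,0,0,0,0.7],[0,0,5.5,0,0,0,0.7],[0,0,0,0,0,0,0.7],[0,0,0,0,0,0,0.4],[0,0,0,0,0,0,0.3],[0,0,0,0,0,0,0.3],[0,0,0,0,0,0,0.3],[0,0,0,0,0,0,0.3]]'; python3 -m handwheel '[[0,0,-10,0,0,0,0.3],[0,0,-20,0,0,0,0.3],[0,0,-30,0,0,0,0],[0,0,-20,0,0,0,0],[0,0,0,0,0,0,0]]';  python3 go.py 482.5 -268 90 -12
```

```text
t: 11.98
ee_pos: [622.9, -249.0, 32.2]
orientation: [3.141, -0.082, 0.0]
ft_force: [0.1, -0.7, 1.1]
width: 61.6
grasp_force: 0.0
t: 12.6
ee_pos: [624.3, -249.6, 114.9]
orientation: [3.139, -0.082, 0.007]
ft_force: [0.1, 0.3, -0.7]
width: 86.4
grasp_force: 0.0
pos [ 624.3 -249.6  114.9] w 86.4 t 12.6 turn [ 0.001 -0.004  0.157] shift after turn [-134.9   47.5   24.9]
```

```bash
python3 -m handwheel '[[0,0,0,0,0,0.157,0],[-35,12,0,0,0,0,0],[-35,12,0,0,0,0,0],[-35,12,8,0,0,0,0],[-30,11.5,8,0,0,0,0],[0,0,8,0,0,0,0],[0,0,0,0,0,0,0],[0,0,0,0,0,0,0]]';  python3 go.py 482.5 -268 3 -12; python3 -c "
from h import *
a=snap('scene','s5')['frame']
p=proj(load('s5'),[[550,-270,20]])[0].astype(int);print(p)
a=a[p[1]-90:p[1]+75,p[0]-110:p[0]+110]
cv2.imwrite('pics/s5c.png',cv2.resize(a,(800,600),interpolation=cv2.INTER_CUBIC))"
```

```text
t: 13.6
ee_pos: [482.3, -267.5, 88.2]
orientation: [3.124, -0.327, 0.001]
ft_force: [-0.2, -0.1, -0.2]
width: 88.0
grasp_force: 0.0
pos [ 482.3 -267.5   88.2] w 88.0 t 13.6 turn [ 0.    -0.001  0.001] shift after turn [ 0.3  0.5 85.2]
[291 231]
```

View pics/s5c.png

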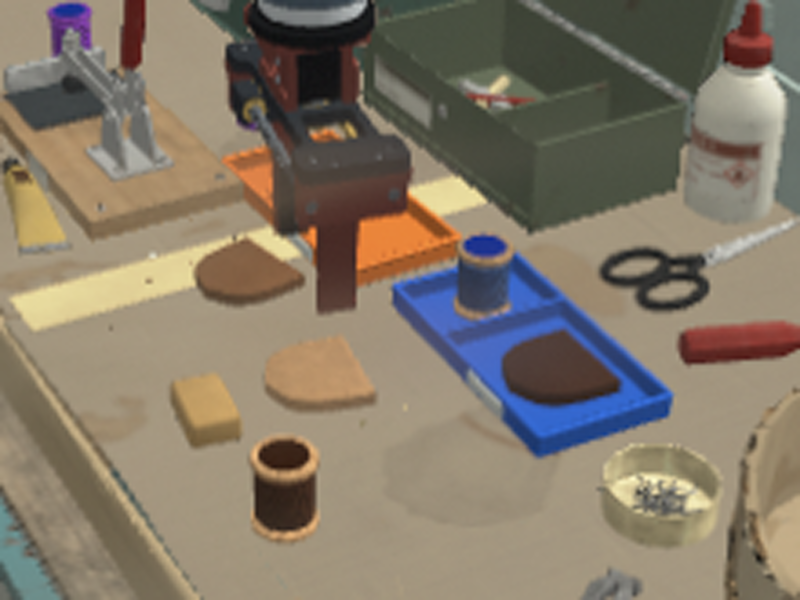

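The blue spool stands upright in its bay (483,275). Now grip the pale lift.

```bash
python3 -m handwheel '[[0,0.5,30,0,0,0,0],[0,0,30,0,0,0,0],[0,0,18,0,0,0,0],[0,0,7,0,0,0,0],[0,0,0,0,0,0,0],[0,0,0,0,0,0,0.5],[0,0,0,0,0,0,0.5],[0,0,0,0,0,0,0.5],[0,0,0,0,0,0,0.5],[0,0,0,0,0,0,0.5]]'; python3 -m handwheel '[[0,0,0,0,0,0,0.5],[0,0,0,0,0,0,0.5]]';  python3 go.py 601 -117 70 0
```

```text
t: 14.9
ee_pos: [481.3, -268.2, 3.8]
orientation: [3.124, -0.328, 0.001]
ft_force: [-0.9, 0.1, 6.5]
width: 65.0
grasp_force: 30.0
t: 15.15
ee_pos: [481.3, -268.2, 3.8]
orientation: [3.124, -0.328, 0.001]
ft_force: [-0.7, 0.2, 5.5]
width: 65.1
grasp_force: 30.0
pos [ 481.3 -268.2    3.8] w 65.1 t 15.15 turn [ 0.    -0.001 -0.209] shift after turn [ 119.7 -151.2  -66.2]
```

```bash
python3 -m handwheel '[[0,0,-15,0,0,0,0.5],[0,0,-30,0,0,0,0.5],[0,0,-31,0,0,0,0.5],[0,0,0,0,0,-0.105,0.5],[0,0,0,0,0,-0.104,0.5],[20,-35,0,0,0,0,0.5],[30,-36,0,0,0,0,0.5],[35,-40,0,0,0,0,0.5],[34.5,-40,0,0,0,0,0.5],[0,0,0,0,0,0,0.5]]'; python3 -m handwheel '[[0,0,0,0,0,0,0.5]]';  python3 go.py 601 -117 8 0
```

```text
t: 16.4
ee_pos: [602.7, -114.4, 80.1]
orientation: [3.141, 0.006, 0.004]
ft_force: [-0.0, 0.1, -0.3]
width: 65.2
grasp_force: 30.0
t: 16.52
ee_pos: [599.7, -117.0, 79.4]
orientation: [3.142, 0.001, -0.001]
ft_force: [0.1, -0.1, -1.4]
width: 65.0
grasp_force: 30.0
pos [ 599.7 -117.    79.4] w 65.0 t 16.52 turn [0.    0.001 0.001] shift after turn [ 1.3  0.  71.4]
```

```bash
python3 -m handwheel '[[1,0,25,0,0,0,0.5],[0,0,28,0,0,0,0.5],[0,0,13,0,0,0,0.5],[0,0,5.6,0,0,0,0.5],[0,0,0,0,0,0,0.5],[0,0,0,0,0,0,0.14],[0,0,0,0,0,0,0.14],[0,0,0,0,0,0,0.14],[0,0,0,0,0,0,0.14],[0,0,0,0,0,0,0.14]]'; python3 -m handwheel '[[0,0,-15,0,0,0,0.14],[0,0,-30,0,0,0,0.14],[0,0,-40,0,0,0,0],[0,0,0,0,0,0,0]]';  python3 go.py 402.4 -273.9 90 -8
```

```text
t: 17.77
ee_pos: [601.4, -116.9, 7.6]
orientation: [-3.142, 0.0, 0.0]
ft_force: [-0.2, -0.2, -0.6]
width: 75.7
grasp_force: 0.0
t: 18.27
ee_pos: [603.9, -117.5, 96.7]
orientation: [3.14, -0.0, 0.011]
ft_force: [0.5, -1.1, 0.2]
width: 87.4
grasp_force: 0.0
pos [ 603.9 -117.5   96.7] w 87.4 t 18.27 turn [ 0.001 -0.007  0.139] shift after turn [-177.8  183.     6.7]
```

```bash
python3 -m handwheel '[[0,0,0,0,0,0.14,0],[-25,25,0,0,0,0,0],[-38,39,0,0,0,0,0],[-38,39,0,0,0,0,0],[-38,40,0,0,0,0,0],[-36,40,0,0,0,0,0],[0,0,0,0,0,0,0],[0,0,0,0,0,0,0]]';  python3 go.py 402.4 -273.9 4 -8; python3 -c "
from h import *
a=snap('top','t6')['frame'][120:230,190:340]
cv2.imwrite('pics/t6c.png',cv2.resize(a,(800,586),interpolation=cv2.INTER_CUBIC))"
```

```text
t: 19.27
ee_pos: [402.6, -273.7, 92.5]
orientation: [-3.134, 0.221, -0.0]
ft_force: [-0.6, 0.0, -0.3]
width: 87.7
grasp_force: 0.0
pos [ 402.6 -273.7   92.5] w 87.7 t 19.27 turn [-0.    -0.    -0.001] shift after turn [-0.2  0.2 88.5]
```

View pics/t6c.png

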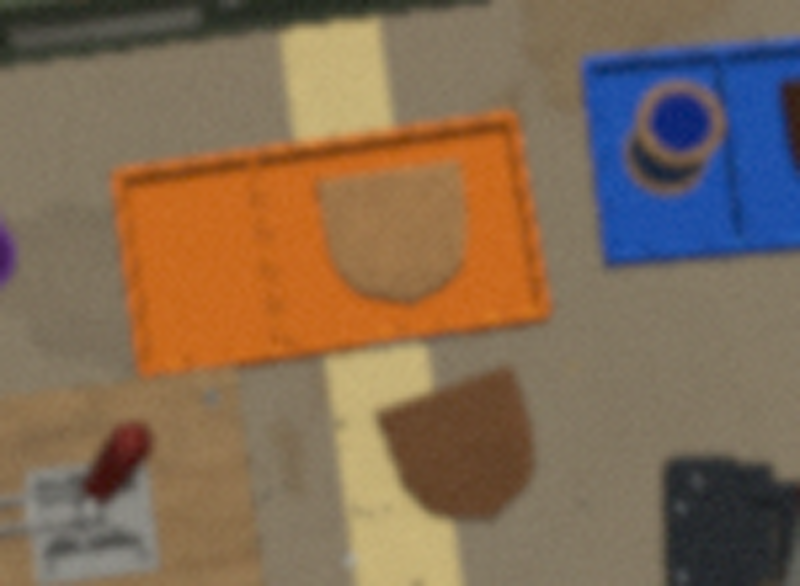

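The pale lift is flat in the orange bay (corners 320,180 and 465,162; apex 405,303). The blue spool is upright. I'll measure the placed lift while gripping the wax.

```bash
python3 -m handwheel '[[0,0,30,0,0,0,0],[0,0,30,0,0,0,0],[0,0,20,0,0,0,0],[0,0,8,0,0,0,0],[0,0,0,0,0,0,0],[0,0,0,0,0,0,0.3],[0,0,0,0,0,0,0.55],[0,0,0,0,0,0,0.6],[0,0,0,0,0,0,0.6],[0,0,0,0,0,0,0.6]]'; python3 -m handwheel '[[0,0,0,0,0,0,0.6],[0,0,0,0,0,0,0.6],[0,0,0,0,0,0,0.6]]'; python3 -c "
from h import *
im=load('t6'); w=world(im,[(190+(x+.5)/5.333-.5,120+(y+.5)/5.333-.5) for x,y in [(320,180),(465,162),(405,303)]],14)[:,:2]
m=(w[0]+w[1])/2;d=w[0]-w[1];yaw=np.arctan2(-d[0],d[1]);e=np.array([np.cos(yaw),np.sin(yaw)])
print(w,m-32.5*e,'yaw',np.degrees(yaw),'len',(m-w[2])@e)"; python3 go.py 601 -117 90 0
```

```text
t: 20.58
ee_pos: [402.6, -273.8, 4.9]
orientation: [3.134, -0.22, 0.0]
ft_force: [-0.2, 0.1, 5.1]
width: 51.8
grasp_force: 29.9
t: 20.95
ee_pos: [402.6, -273.9, 4.9]
orientation: [3.134, -0.22, 0.0]
ft_force: [-0.3, 0.2, 6.3]
width: 51.9
grasp_force: 29.9
[[ 633.26462289  -84.22921313]
 [ 632.48809007 -153.52167738]
 [ 568.25398474 -115.40696524]] [ 600.37839709 -118.51125368] yaw -0.6420639081397521 len 64.657181650348
pos [ 402.6 -273.9    4.9] w 51.9 t 20.95 turn [ 0.   -0.   -0.14] shift after turn [ 198.4 -156.9  -85.1]
```

```bash
python3 -m handwheel '[[0,0,-15,0,0,0,0.6],[0,0,-30,0,0,0,0.6],[0,0,-40,0,0,0,0.6],[0,0,0,0,0,-0.14,0.6],[24,-19,0,0,0,0,0.6],[40,-32,0,0,0,0,0.6],[40,-32,0,0,0,0,0.6],[40,-32,0,0,0,0,0.6],[34,-27,0,0,0,0,0.6],[20,-15,0,0,0,0,0.6]]'; python3 -m handwheel '[[0,0,0,0,0,0,0.6],[0,0,0,0,0,0,0.6],[0,0,0,0,0,0,0.6]]';  python3 go.py 601 -117.7 19 0
```

```text
t: 22.2
ee_pos: [602.1, -115.1, 90.4]
orientation: [3.142, 0.002, 0.001]
ft_force: [-0.6, 0.2, 0.5]
width: 51.7
grasp_force: 29.9
t: 22.58
ee_pos: [599.5, -117.4, 89.7]
orientation: [-3.142, 0.002, 0.001]
ft_force: [-0.1, -0.2, -0.3]
width: 51.4
grasp_force: 29.9
pos [ 599.5 -117.4   89.7] w 51.4 t 22.57 turn [-0.     0.001 -0.001] shift after turn [ 1.5  0.3 70.7]
```

```bash
python3 -m handwheel '[[1,0.3,25,0,0,0,0.6],[0,0,25,0,0,0,0.6],[0,0,13,0,0,0,0.6],[0,0,5,0,0,0,0.6],[0,0,2.5,0,0,0,0.6],[0,0,0,0,0,0,0.6],[0,0,0,0,0,0,0.4],[0,0,0,0,0,0,0.2],[0,0,0,0,0,0,0.2],[0,0,0,0,0,0,0.2]]'; python3 -m handwheel '[[0,0,0,0,0,0,0.2],[0,0,-8,0,0,0,0.2],[0,0,-20,0,0,0,0.2],[0,0,-30,0,0,0,0.2],[0,0,-20,0,0,0,0],[0,0,0,0,0,0,0]]';  python3 go.py 400 -381 100 0
```

```text
t: 23.82
ee_pos: [601.6, -117.0, 19.2]
orientation: [3.142, -0.0, 0.0]
ft_force: [-0.6, -0.2, -0.3]
width: 70.5
grasp_force: 0.0
t: 24.58
ee_pos: [603.0, -117.3, 99.5]
orientation: [3.141, -0.0, 0.007]
ft_force: [-0.0, 0.0, 0.1]
width: 85.9
grasp_force: 0.0
pos [ 603.  -117.3   99.5] w 85.9 t 24.57 turn [ 0.001 -0.004 -0.   ] shift after turn [-203.   263.7   -0.5]
```

```bash
python3 -m handwheel '[[-20,26,0,0,0,0,0],[-35,46,0,0,0,0,0],[-40,52,0,0,0,0,0],[-40,52,0,0,0,0,0],[-40,52,0,0,0,0,0],[-27,36,0,0,0,0,0],[0,0,0,0,0,0,0],[0,0,0,0,0,0,0],[0,0,0,0,0,0,0]]';  python3 go.py 400 -381 28 0; python3 -c "
from h import *
a=snap('top','t7')['frame'][120:230,190:340]
b=snap('scene','s7')['frame'];p=proj(load('s7'),[[500,-250,20]])[0].astype(int);b=b[p[1]-90:p[1]+75,max(0,p[0]-110):p[0]+110]
cv2.imwrite('pics/t7c.png',np.hstack([cv2.resize(a,(400,293),interpolation=cv2.INTER_CUBIC),cv2.resize(b,(391,293),interpolation=cv2.INTER_CUBIC)]))"
```

```text
t: 25.7
ee_pos: [405.8, -372.5, 96.8]
orientation: [-3.141, -0.002, 0.001]
ft_force: [0.7, 0.5, -0.1]
width: 87.8
grasp_force: 0.0
pos [ 405.8 -372.5   96.8] w 87.8 t 25.7 turn [-0.001  0.     0.001] shift after turn [-5.8  8.5 68.8]
```

View pics/t7c.png

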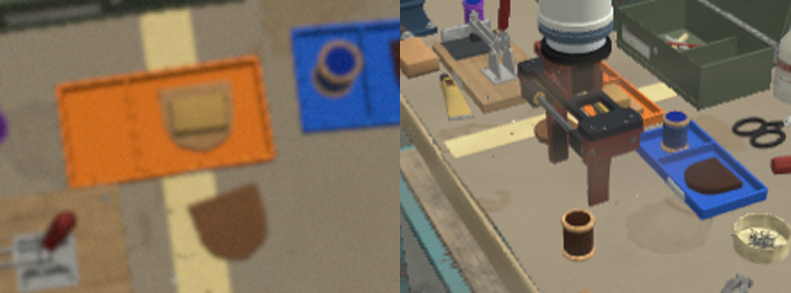

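The wax lies flat and centred on the pale lift (199,112 in the left crop), allowing for parallax. On to the brown spool.

```bash
python3 -m handwheel '[[-5.8,8.5,0,0,0,0,0],[0,0,20,0,0,0,0],[0,0,25,0,0,0,0],[0,0,15,0,0,0,0],[0,0,8.5,0,0,0,0],[0,0,0,0,0,0,0],[0,0,0,0,0,0,0.4],[0,0,0,0,0,0,0.7],[0,0,0,0,0,0,0.7],[0,0,0,0,0,0,0.7]]'; python3 -m handwheel '[[0,0,0,0,0,0,0.7],[0,0,0,0,0,0,0.7],[0,0,0,0,0,0,0.7],[0,0,0,0,0,0,0.7],[0,0,0,0,0,0,0.7]]';  python3 go.py 601 -23 110 0; python3 go.py 400 -381 110 0
```

```text
t: 27.05
ee_pos: [399.5, -382.2, 28.8]
orientation: [3.141, -0.0, 0.0]
ft_force: [-0.2, 0.2, 0.5]
width: 51.4
grasp_force: 0.0
t: 27.68
ee_pos: [399.4, -382.2, 28.6]
orientation: [3.141, -0.0, 0.0]
ft_force: [-0.9, -0.4, 0.9]
width: 36.4
grasp_force: 30.0
pos [ 399.4 -382.2   28.6] w 36.4 t 27.68 turn [ 0. -0. -0.] shift after turn [ 201.6 -359.2  -81.4]
pos [ 399.4 -382.2   28.6] w 36.4 t 27.68 turn [ 0. -0. -0.] shift after turn [  0.6  -1.2 -81.4]
```

```bash
python3 -m handwheel '[[0,0,-20,0,0,0,0.7],[0,0,-30,0,0,0,0.7],[0,0,-40,0,0,0,0.7],[12,-20,0,0,0,0,0.7],[20,-36,0,0,0,0,0.7],[24,-45,0,0,0,0,0.7],[25,-45,0,0,0,0,0.7],[25,-45,0,0,0,0,0.7],[25,-45,0,0,0,0,0.7],[25,-45,0,0,0,0,0.7]]'; python3 -m handwheel '[[24,-40,0,0,0,0,0.7],[15,-25,0,0,0,0,0.7],[6,-13,0,0,0,0,0.7],[0,0,0,0,0,0,0.7],[0,0,0,0,0,0,0.7],[0,0,0,0,0,0,0.7]]';  python3 go.py 601 -23 32.6 0
```

```text
t: 28.92
ee_pos: [555.9, -99.5, 118.5]
orientation: [-3.141, 0.0, 0.001]
ft_force: [0.5, -0.6, -0.4]
width: 36.2
grasp_force: 30.0
t: 29.68
ee_pos: [599.9, -24.2, 118.6]
orientation: [3.142, -0.002, -0.001]
ft_force: [-1.2, 0.3, 0.3]
width: 36.3
grasp_force: 30.0
pos [599.9 -24.2 118.6] w 36.3 t 29.68 turn [ 0.     0.    -0.002] shift after turn [ 1.1 -1.2 86. ]
```

```bash
python3 -m handwheel '[[0.5,-1.2,30,0,0,0,0.7],[0,0,30,0,0,0,0.7],[0,0,15,0,0,0,0.7],[0,0,7,0,0,0,0.7],[0,0,3.5,0,0,0,0.7],[0,0,0,0,0,0,0.7],[0,0,0,0,0,0,0.5],[0,0,0,0,0,0,0.3],[0,0,0,0,0,0,0.3],[0,0,0,0,0,0,0.3]]'; python3 -m handwheel '[[0,0,0,0,0,0,0.3],[0,0,0,0,0,0,0.3],[0,0,-10,0,0,0,0.3],[0,0,-20,0,0,0,0.3],[0,0,-40,0,0,0,0.3],[0,0,-40,0,0,0,0]]'; python3 -m handwheel '[[-30,40,-20,0,0,0,0],[-45,50,0,0,0,0,0],[-45,50,0,0,0,0,0],[-45,60,0,0,0,0,0],[0,60,0,0,0,0,0],[0,60,0,0,0,0,0],[0,60,0,0,0,0,0],[0,40,0,0,0,0,0],[0,0,0,0,0,0,0],[0,0,0,0,0,0,0]]';python3 -c "
from h import *
a=snap('top','t8')['frame'][110:250,190:400]
b=snap('scene','s8')['frame'];p=proj(load('s8'),[[560,-200,20]])[0].astype(int);b=b[p[1]-75:p[1]+75,max(0,p[0]-110):p[0]+110]
cv2.imwrite('pics/t8c.png',np.vstack([cv2.resize(a,(450,300),interpolation=cv2.INTER_CUBIC),cv2.resize(b,(450,300),interpolation=cv2.INTER_CUBIC)]))"
```

```text
t: 30.92
ee_pos: [601.0, -21.9, 33.2]
orientation: [3.142, -0.0, 0.0]
ft_force: [-0.4, -0.7, -0.4]
width: 61.6
grasp_force: 0.0
t: 31.68
ee_pos: [601.1, -22.0, 145.6]
orientation: [3.142, -0.0, 0.001]
ft_force: [0.0, 0.4, -0.5]
width: 68.1
grasp_force: 0.0
t: 32.92
ee_pos: [449.5, -424.2, 163.8]
orientation: [-3.141, 0.001, -0.0]
ft_force: [0.0, 0.8, -0.3]
width: 88.0
grasp_force: 0.0
```

View pics/t8c.png

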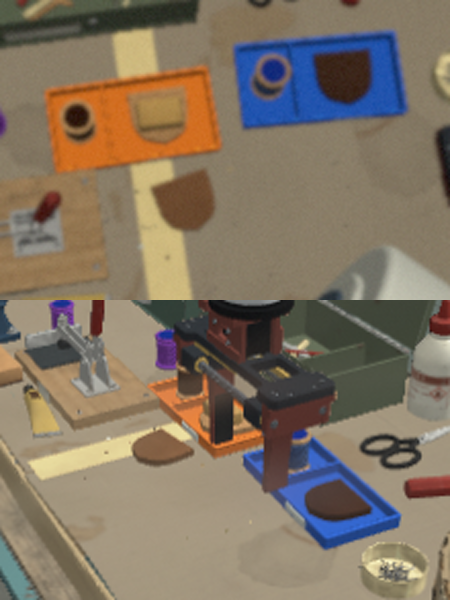

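Both kits are complete. Spools stand upright in the small bays (78,122 and 270,72), the lifts lie flat, the wax is on the pale lift and the brown lift hasn't moved.

```bash
python3 -c "
from workcell import ctrl
print(ctrl.close_job())"
```

```text
the job is handed in; nothing more can be done
None
```

I made up both heel repair kits in the order asked and handed the job in at about 33 s; the last camera view showed every piece in its bay and the medium-brown lift and purple look-alikes where they were.

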